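# Zero the loaded bench scale

### The arm

A 7-joint arm with a two-finger parallel gripper is mounted at the origin on a cart in front of the work surface, level with it; the furniture and walls round the work are solid. World frame = base frame: x ahead of the robot, y to its left, z up, the work surface at z = 0. Lengths are in m, angles in rad, forces in N, time in s.
With the tool pointing down it reaches from about 0.4 to 0.875 m from the base axis. Payload 19.3 kg.
Tool frame: the origin (TCP) lies between the finger pads; the fingertips stand 17 mm ahead of it and the grasp point (between the pads) lies 2 mm behind it (bot.tips_ahead is the z of the fingertips in the tool frame, in m); z points along the fingers, y is the direction in which the jaws open and shut (so a half turn about z gives the same grasp; the last joint's range is limited). The gripper opens to 85 mm and grips with 20 to 120 N. Pads are 22 mm wide; open, the fingers measure 114 mm over their backs; the gripper's body (76 mm by 85 mm) begins 54 mm behind the grasp point. The pads swing forward as they close: fully open they stand 13 mm farther back than shut.
Start: joints at [-1.35, 0.521, -0.036, 1.599, 0.021, 1.021, -0.113], TCP at [0.179, 0.599, 0.248] pointing down, gripper open.
Joint ranges: [-2.91, 2.91], [-0.3, 2.13], [-1.5, 1.42], [0.17, 2.43], [-1.26, 4.41], [0.16, 1.93], [-2.52, 2.52]. Speed limits (rad/s): [1.89, 1.89, 2.39, 2.39, 3.01, 3.01, 3.01].

### API

Orientations are given as [roll, pitch, yaw] about the fixed x, y, z axes, in that order (R = Rz(yaw) Ry(pitch) Rx(roll)).
In Python, from workcell import telemetry, cams, job, bot gives the robot as it stands.
- The arm moves only by the tool arm_command, never from a script. Its argument "deltas" is a list of rows, each a list of 7 numbers: the opening, from -1 (shut) to 1 (fully open), so that 0 is half open, then the shift along the tool's x, y, z normalised to -1 to 1, where 1 is 150 mm, then the turn, a rotation vector about the tool's x, y, z normalised to -1 to 1, where 1 is 45 degrees. In form: [[hand, tx, ty, tz, rx, ry, rz], ...]. A call has 1 to 8 rows; each row is the pose to reach, as a shift and turn from the pose commanded when the call began, along the tool's axes at that moment; what a row does not reach only later rows make up. A row lasts 1/8 s, in which the tool goes at most 62.5 mm and 10.7 degrees, less where a joint would pass 70% of its speed; a pose out of reach is approached as far as the arm can. A call with a number of a shift or a turn outside -1 to 1 is refused whole. A call with a gripper value outside its range is refused whole. The fingers move at their own pace and stop on an object; "newtons" is the grip in N (left out, the last holds). Time passes only in rows, so rows that repeat a pose let the fingers close. It gives the time, the measured TCP pose, the force and the opening at its end, in the units of the state.
- telemetry.observe(): the state, without advancing time (a new reading comes with each control period).
- cams.grab_frame(name): name is "scene" or "top" or "wrist"; returns the picture (420x560x3 uint8, blue, green, red); there is no depth.
- cams.get_calibration(name): a dict with "fx", "fy", "cx", "cy" (pixels), "k1" (the pictures are not rectified: a ray, as slopes to the right and down, at radius r is drawn at 1 + k1 r^2 times it, then the intrinsics apply), "R" (3x3) and "t" (3): a world point X has camera coordinates R X + t. Camera axes: x right, y down, z forward; pixel columns grow to the right and rows downward; lengths in m; the calibration is good to about 2 mm. A picture is of the moment at which its call begins: read the wrist's pose just before it. get_calibration takes no time and is no camera call; for the wrist camera it gives the pose at the moment of the call.
- job.job_done(): hands the job in, once; it reports no verdict.
The state is a dict: "clock": time; "qpos": joint angles; "qd": joint speeds; "joint_efforts": joint torques, N m; "position": TCP position; "tool_rot": TCP orientation; "force": force on the tool from outside, world axes, zero at the start; "moment": the same for the moment, N m; "grip_width": finger opening in m.
Only numpy, scipy, OpenCV 4.12 (cv2) and the standard library are available. Lean on these libraries where they do the work, as an engineer would, in place of code of your own. Each camera call takes 0.05 s, during which the arm holds its last target.

### The job

Two like bench scales stand on the stall; zero the one that carries the tied stack of plates, with the stack left on it. With a fingertip press its round key down gently and well in, keep it down for about two seconds, then let it come up and draw the hand clear. Do not shift or lift the scale, and leave the other keys, the plates, the other scale and everything lying around untouched.

Things in the scene. Friction and masses are not known exactly. Their poses are not given: they have to be found in the camera images.
- scale_a: target: loose grey bench scale, 200 (its x) x 190 mm (y), about 1.6 kg, the TIED STACK of plates on its pan. Origin: centre of its underside; x from key row to pan (away from the robot, turned up to 0.4 rad either way), y left, z up. Flat housing top at 34 mm, steel pan 120 x 160 mm at 44 mm; key row 72 mm in front of the origin: bar at y = +55, square at 0, round at -55 mm
- scale_b: the other scale, of the very same make and with the same axes; it carries the single plate. It may stand to the left or to the right of the target scale
- scale_a_pan (a point): centre of the top face of the target scale's pan, 37 mm behind the scale's origin, 44 mm high
- scale_b_pan (a point): the same point on the other scale
- scale_a_round_top (a point): THE KEY TO PRESS: round key of the target scale, 24 mm across; the point is the centre of the key's flat top face, z up; the top stands 14 mm above the scale's housing (48 mm above the table) when the key is up
- scale_a_round (a joint): travel of that round key, m: 0 up, 0.010 fully down. It moves straight down against a spring that needs about 1 N to start, 3.5 N at 5 mm and 6 N fully down, and comes back up by itself
- scale_a_square (a joint): travel of the target scale's square key (22 mm square, middle of the row), same spring; leave it up
- scale_a_bar (a joint): travel of the target scale's bar key (42 mm along the row, 12 mm across, left end of the row), same spring; leave it up
- scale_b_round (a joint): travel of the other scale's round key; leave it up
- scale_b_square (a joint): travel of the other scale's square key; leave it up
- scale_b_bar (a joint): travel of the other scale's bar key; leave it up
- plate_stack: six nested brass plates tied as one set with wire, 101 mm across, 36 mm high, about 0.36 kg, loose on the target scale's pan (its top about 80 mm above the table); origin: centre of its underside
- single_plate: one single brass plate, 128 mm across, 14 mm high, loose on the other scale's pan; origin: centre of its underside
- hammer: chasing hammer, 206 x 57 x 70 mm, lying near the right edge of the table; origin under its middle, its y along the handle
- dividers: steel dividers, 129 x 48 x 10 mm, lying near the left edge; origin under the middle, its y along the legs
- pencil: red flat pencil, 118 x 14 x 18 mm, lying between the two scales; origin under the middle, its y along it
- powder_box: round brass box with a lid, 65 mm across, 42 mm high, standing behind the gap between the scales; origin: centre of its underside
There are look-alikes about, which are no part of the job. Several things have the shape of the plate_stack; the one meant has the colours described above.

How it is judged:
By the outcome, as a careful person would: the job done as asked, in the order asked, and still so for the second after the job is handed in, with the robot touching nothing.
It also fails if it takes over 35 s, if anything falls off the work surface, if the arm or the gripper's body presses on something with over 40 N, if the wrist force passes 120 N, or if a joint passes its speed limit or range.

## Working session

There is one attempt and no reset: what is moved stays moved. The work goes in short steps, Python scripts to look and compute and a tool call to move; the robot and the scene stay as the last step left them, time stands still between calls to the robot, and variables do not carry over. Pictures are saved under pics/ and viewed, and the job is handed in when it is done.

Besides the shell and the picture viewer there is one more tool, called after "Request:" by a JSON object that holds its "name" and its "arguments". arm_command: Moves the arm, as the interface text tells. Its arguments: {"type":"object","properties":{"deltas":{"type":"array","items":{"type":"array","items":{"type":"number"}}},"newtons":{"type":"number"}},"required":["deltas"]}

```bash
mkdir -p pics; python3 - <<'E'
from workcell import telemetry, cams, job, bot
import cv2
print(telemetry.observe()); print(bot.tips_ahead)
for n in("scene","top"):
    im=cams.grab_frame(n); cv2.imwrite(f"pics/{n}0.png",im)
    print(n,cams.get_calibration(n))
E
```

```text
{'clock': 0.0, 'qpos': array([-1.35022065,  0.52202092, -0.03634232,  1.60004795,  0.02121115,
        1.0211089 , -0.11284429]), 'qd': array([ 0.00136863,  0.00151045, -0.00049478, -0.00090464, -0.00117491,
        0.0002508 ,  0.00075505]), 'joint_efforts': array([-1.08908305e-03, -9.27113986e+01,  1.97943918e+00, -3.69945252e+01,
        1.78840093e-02,  8.01355432e-03,  1.96001167e-05]), 'position': array([0.17911671, 0.59842306, 0.24770695]), 'tool_rot': array([-3.14039632e+00,  8.96178126e-05,  2.85078226e+00]), 'force': array([0.00315261, 0.21245264, 0.78554938]), 'moment': array([0.05104611, 0.01739706, 0.06664447]), 'grip_width': 0.0855677316843784}
0.017
scene {'fx': 380.71608054621584, 'fy': 380.71608054621584, 'cx': 285.2505086721704, 'cy': 208.97262603248245, 'k1': 0.024748775403062678, 'R': array([[ 0.68734823, -0.72613708,  0.01665379],
       [-0.51619178, -0.50449149, -0.6921231 ],
       [ 0.51097795,  0.46713304, -0.72158732]]), 't': array([-0.36882684,  0.31361775,  0.83010253])}
top {'fx': 432.38517365343733, 'fy': 432.38517365343733, 'cx': 270.4619375129089, 'cy': 213.3790202769892, 'k1': -0.06075982808658761, 'R': array([[-0.04835398, -0.9988288 ,  0.00171164],
       [-0.97679452,  0.04692918, -0.20897394],
       [ 0.20864886, -0.01177665, -0.97791971]]), 't': array([0.02563215, 0.54393189, 1.18358345])}
```

View pics/scene0.png

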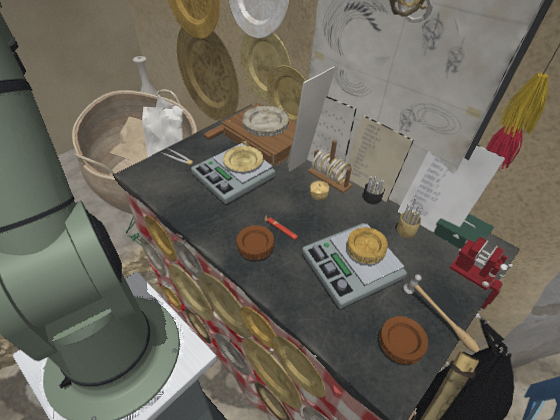

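View pics/top0.png

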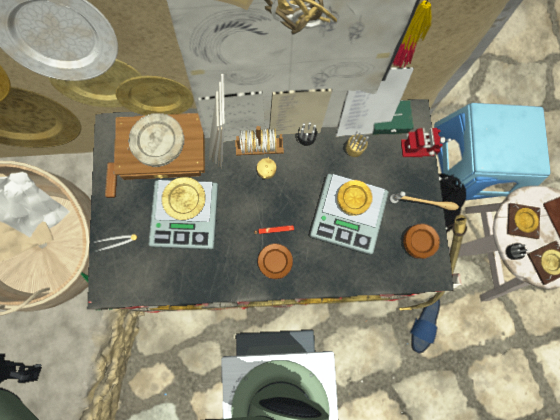

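The right-hand scale (top image around 350,212) seems to carry the stack, and the left one the wider single plate. I'll enlarge both to check.

```bash
cat > h.py <<'E'
import numpy as np, cv2
from workcell import telemetry, cams, bot
def ray(c,u,v):
    xd=(u-c['cx'])/c['fx']; yd=(v-c['cy'])/c['fy']; x,y=xd,yd
    for _ in range(30):
        s=1+c['k1']*(x*x+y*y); x,y=xd/s,yd/s
    R=np.array(c['R']);t=np.array(c['t'])
    return -R.T@t, R.T@np.array([x,y,1.])
def onz(c,u,v,z):
    o,d=ray(c,u,v); return o+d*(z-o[2])/d[2]
def proj(c,X):
    p=np.array(c['R'])@np.array(X)+np.array(c['t']); x,y=p[0]/p[2],p[1]/p[2]
    s=1+c['k1']*(x*x+y*y); return np.array([c['cx']+c['fx']*x*s,c['cy']+c['fy']*y*s])
E
python3 - <<'E'
import cv2
im=cv2.imread('pics/top0.png'); cv2.imwrite('pics/topR.png',cv2.resize(im[165:260,300:400],None,fx=6,fy=6,interpolation=cv2.INTER_CUBIC))
im=cv2.imread('pics/scene0.png'); a=cv2.resize(im[215:310,295:415],None,fx=6,fy=6,interpolation=cv2.INTER_CUBIC);cv2.imwrite('pics/sceneR.png',a)
im=im[135:205,180:290];cv2.imwrite('pics/sceneL.png',cv2.resize(im,None,fx=6,fy=6,interpolation=cv2.INTER_CUBIC))
E
```

```text
(no output)
```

View pics/topR.png

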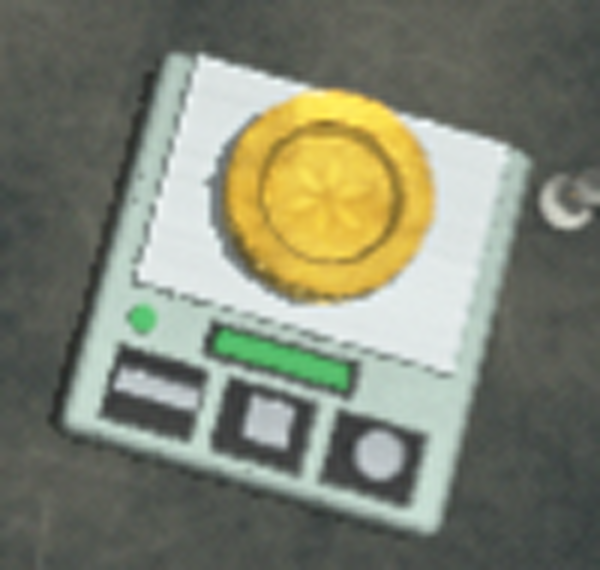

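View pics/sceneR.png

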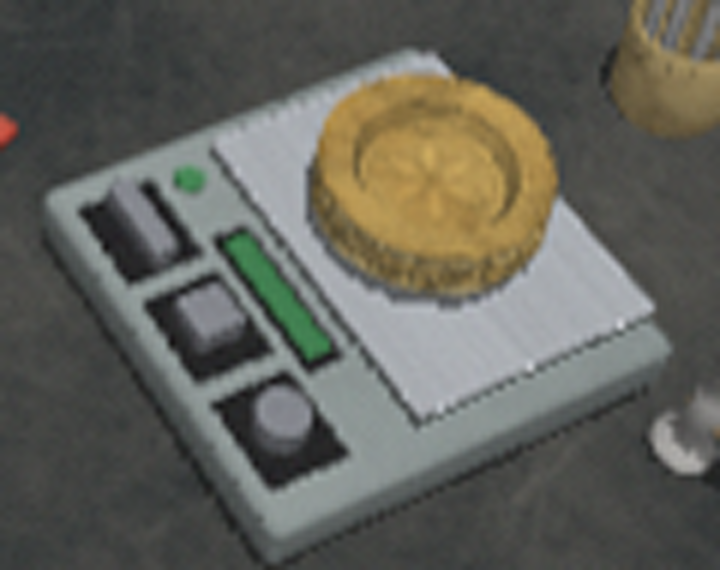

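View pics/sceneL.png

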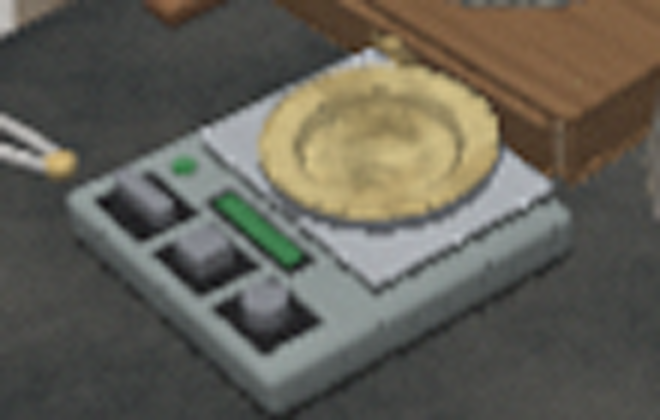

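Confirmed: the target is the right-hand scale. The tall stack has several rims. The round key is at top px (362.8, 240.6) and scene px (341.9, 282.6).

```bash
python3 - <<'E'
from h import *
ct=cams.get_calibration('top');cs=cams.get_calibration('scene')
f=lambda o,x,y:((x+.5)/6-.5+o[0],(y+.5)/6-.5+o[1])
T={k:onz(ct,*f((300,165),*p),z) for k,p,z in [('round',(379,456),.048),('sq',(269,420),.048),('bar',(155,383),.048),('panFL',(135,287),.044),('panFR',(452,374),.044),('panBL',(202,55),.044),('panBR',(508,148),.044),('stack',(331,195),.08)]}
S={k:onz(cs,*f((295,215),*p),z) for k,p,z in [('round',(284,408),.048),('sq',(211,310),.048),('panFL',(212,150),.044),('panFR',(420,420),.044),('panBR',(655,308),.044),('stack',(434,180),.08)]}
for k in T: print(k,T[k].round(4),S.get(k,np.zeros(3)).round(4))
d=T['bar']-T['round'];print(np.linalg.norm(d),np.arctan2(-d[0],d[1]), np.arctan2(-(T['panFL']-T['panFR'])[0],(T['panFL']-T['panFR'])[1]))
a=np.arctan2(-(T['panFL']-T['panFR'])[0],(T['panFL']-T['panFR'])[1])
pc=sum(T[k] for k in('panFL','panFR','panBL','panBR'))/4
R=np.array([[np.cos(a),-np.sin(a)],[np.sin(a),np.cos(a)]])
print('pan',pc,'round pred',pc[:2]+R@[-.109,-.055])
E
```

```text
round [ 0.4543 -0.2608  0.048 ] [ 0.4574 -0.2597  0.048 ]
sq [ 0.4742 -0.2096  0.048 ] [ 0.474  -0.2093  0.048 ]
bar [ 0.4948 -0.1564  0.048 ] [0. 0. 0.]
panFL [ 0.5431 -0.1508  0.044 ] [ 0.5434 -0.1546  0.044 ]
panFR [ 0.4929 -0.3008  0.044 ] [ 0.4931 -0.3007  0.044 ]
panBL [ 0.6585 -0.1926  0.044 ] [0. 0. 0.]
panBR [ 0.604  -0.3398  0.044 ] [ 0.6058 -0.3392  0.044 ]
stack [ 0.5756 -0.2424  0.08  ] [ 0.5697 -0.2466  0.08  ]
0.1120509219946034 -0.36999484632302965 -0.32278269034689294
pan [ 0.57462291 -0.24598358  0.044     ] round pred [ 0.45380569 -0.26356764]
```

```bash
cat >> h.py <<'E'
from scipy.spatial.transform import Rotation as Ro
def delta(p,rpy,P,yaw):
    R0=Ro.from_euler('xyz',rpy); R1=Ro.from_euler('xyz',[np.pi,0,yaw])
    d=R0.inv().apply(np.array(P)-p)/.15; w=(R0.inv()*R1).as_rotvec()/np.radians(45)
    return d.round(3),w.round(3)
E
python3 - <<'E'
from h import *
s=telemetry.observe(); p,r=s['position'],s['tool_rot']
for P,y in [((.30,.49,.25),2.45),((.40,.37,.25),1.95),((.46,.24,.25),1.5),((.48,.10,.25),1.22),((.48,-.04,.25),1.22),((.47,-.17,.25),1.22)]:
    print(P,delta(p,r,P,y)); p,r=np.array(P),[np.pi,0,y]
E
```

```text
(0.3, 0.49, 0.25) (array([-0.979, -0.462, -0.014]), array([-0.001,  0.   ,  0.51 ]))
(0.4, 0.37, 0.25) (array([-1.024, -0.191, -0.   ]), array([ 0.   , -0.   ,  0.637]))
(0.46, 0.24, 0.25) (array([-0.953,  0.051,  0.   ]), array([ 0.   , -0.   ,  0.573]))
(0.48, 0.1, 0.25) (array([-0.922,  0.199,  0.   ]), array([ 0.   , -0.   ,  0.357]))
(0.48, -0.04, 0.25) (array([-0.876,  0.321,  0.   ]), array([0., 0., 0.]))
(0.47, -0.17, 0.25) (array([-0.837,  0.235,  0.   ]), array([0., 0., 0.]))
```

Request:
{"name": "arm_command", "arguments": {"deltas": [[-1,-0.98,-0.46,0,0,0,0.51],[-1,-0.98,-0.46,0,0,0,0.51],[-1,-0.98,-0.46,0,0,0,0.51]], "newtons": 20}}

```text
clock: 0.48
position: [0.3024, 0.4881, 0.2482]
tool_rot: [-3.141, 0.001, 2.444]
force: [0.3, 1.5, 0.8]
grip_width: 0.0321
```

Request:
{"name": "arm_command", "arguments": {"deltas": [[-1,-1,-0.19,0,0,0,0.64],[-1,-1,-0.19,0,0,0,0.64],[-1,-1,-0.19,0,0,0,0.64]]}}

```text
clock: 0.85
position: [0.3997, 0.3698, 0.2484]
tool_rot: [3.141, 0.001, 1.939]
force: [0.1, 1.1, -0.8]
grip_width: 0.0001
```

Request:
{"name": "arm_command", "arguments": {"deltas": [[-1,-0.95,0.05,0,0,0,0.57],[-1,-0.95,0.05,0,0,0,0.57],[-1,-0.95,0.05,0,0,0,0.57]]}}

```text
clock: 1.23
position: [0.4583, 0.2396, 0.2484]
tool_rot: [3.141, 0.001, 1.491]
force: [-0.3, 1.1, 0.8]
grip_width: 0.0
```

Request:
{"name": "arm_command", "arguments": {"deltas": [[-1,-0.92,0.2,0,0,0,0.36],[-1,-0.92,0.2,0,0,0,0.36],[-1,-0.92,0.2,0,0,0,0.36]]}}

```text
clock: 1.6
position: [0.4773, 0.1005, 0.2484]
tool_rot: [3.141, 0.0, 1.213]
force: [0.2, 0.3, 0.9]
grip_width: 0.0
```

Request:
{"name": "arm_command", "arguments": {"deltas": [[-1,-0.88,0.32,0,0,0,0],[-1,-0.88,0.32,0,0,0,0],[-1,-0.88,0.32,0,0,0,0]]}}

```text
clock: 1.98
position: [0.4763, -0.0396, 0.2484]
tool_rot: [3.141, 0.0, 1.215]
force: [-0.4, 0.8, 0.0]
grip_width: 0.0
```

Request:
{"name": "arm_command", "arguments": {"deltas": [[-1,-0.84,0.23,0,0,0,0],[-1,-0.84,0.23,0,0,0,0],[-1,-0.84,0.23,0,0,0,0],[-1,-0.84,0.23,0,0,0,0]]}}

```text
clock: 2.48
position: [0.4657, -0.1662, 0.248]
tool_rot: [-3.141, -0.0, 1.218]
force: [0.5, 0.7, -0.0]
grip_width: 0.0001
```

```bash
python3 - <<'E'
from h import *
s=telemetry.observe(); print(s['position'],s['tool_rot'],s['qpos'],s['force'])
c=cams.get_calibration('wrist'); im=cams.grab_frame('wrist'); cv2.imwrite('pics/w1.png',im)
print(c); print(proj(c,[.455,-.261,.048]))
E
```

```text
[ 0.4656645  -0.16618702  0.24801295] [-3.14101779e+00 -3.40274394e-04  1.21833069e+00] [-0.20558659  0.35737275  0.55223461  1.95710734 -0.23860975  0.89135004
  0.1172502 ] [ 0.53841217  0.65918314 -0.04663777]
{'fx': 365.918330461676, 'fy': 365.918330461676, 'cx': 273.8434133641468, 'cy': 207.9313995984769, 'k1': -0.05073746669693523, 'R': array([[ 9.38154296e-01, -3.46217425e-01,  1.06537508e-04],
       [-3.27042560e-01, -8.86094598e-01,  3.28450189e-01],
       [-1.13620776e-01, -3.08171798e-01, -9.44521287e-01]]), 't': array([-0.49419849, -0.03840227,  0.38202336])}
[296.8682743  267.74881623]
```

View pics/w1.png

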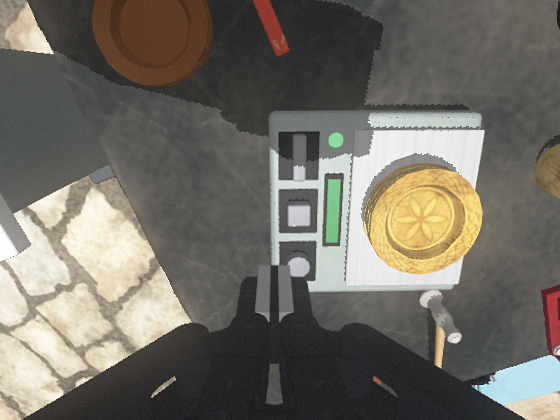

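The wrist view shows all three keys and the stack of rims. The round key sits at about (298, 266), against a prediction of (297, 268). I'll measure it in a crop.

```bash
python3 - <<'E'
import cv2
im=cv2.imread('pics/w1.png'); cv2.imwrite('pics/w1c.png',cv2.resize(im[190:290,240:340],None,fx=6,fy=6,interpolation=cv2.INTER_CUBIC))
E
```

```text
(no output)
```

View pics/w1c.png

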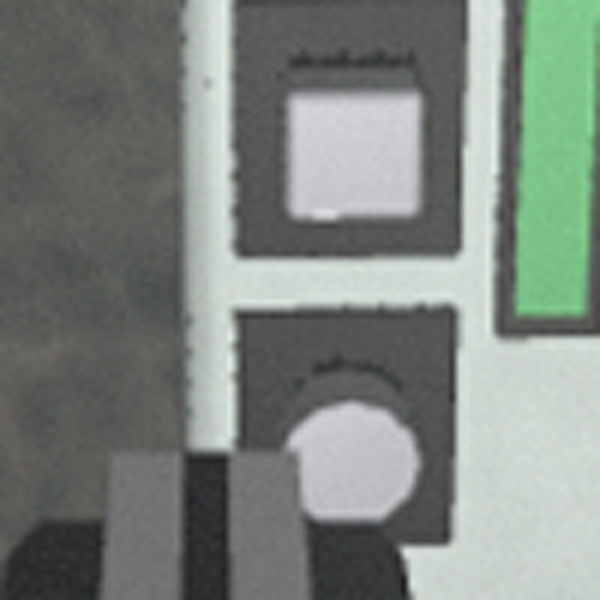

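```bash
python3 - <<'E'
from h import *
c={'fx': 365.918330461676, 'fy': 365.918330461676, 'cx': 273.8434133641468, 'cy': 207.9313995984769, 'k1': -0.05073746669693523, 'R': np.array([[ 9.38154296e-01, -3.46217425e-01,  1.06537508e-04],
       [-3.27042560e-01, -8.86094598e-01,  3.28450189e-01],
       [-1.13620776e-01, -3.08171798e-01, -9.44521287e-01]]), 't': np.array([-0.49419849, -0.03840227,  0.38202336])}
f=lambda x,y:((x+.5)/6-.5+240,(y+.5)/6-.5+190)
r=onz(c,*f(352,466),.048); q=onz(c,*f(354,153),.048)
d=q-r; print(r,q,np.linalg.norm(d),np.arctan2(-d[0],d[1]))
# tips
s=telemetry.observe(); p=s['position']; R=Ro.from_euler('xyz',s['tool_rot'])
for y in(-.0145,0,.0145): 
  for x in(-.011,.011):
    u=proj(c,p+R.apply([x,y,.017])); print(x,y,(u-[240,190])*6)
for X in (r,(.455,-.261,.048)): print(delta(p,s['tool_rot'],(X[0],X[1],.125),1.218))
E
```

```text
[ 0.45647882 -0.26094926  0.048     ] [ 0.47485285 -0.20846211  0.048     ] 0.055610306028093366 -0.3367345576538521
-0.011 -0.0145 [ 13.29600192 666.05271588]
0.011 -0.0145 [  3.46530931 405.12522362]
-0.011 0 [204.95068638 665.82734676]
0.011 0 [204.35323493 404.78435999]
-0.011 0.0145 [396.60763684 665.16565095]
0.011 0.0145 [405.24416619 404.19007204]
(array([-0.619,  0.161,  0.82 ]), array([-0.001, -0.001,  0.002]))
(array([-0.623,  0.152,  0.82 ]), array([-0.001, -0.001,  0.002]))
```

Request:
{"name": "arm_command", "arguments": {"deltas": [[-1,-0.62,0.16,0.1,0,0,0],[-1,-0.62,0.16,0.6,0,0,0],[-1,-0.62,0.16,0.82,0,0,0],[-1,-0.62,0.16,0.82,0,0,0],[-1,-0.62,0.16,0.82,0,0,0]]}}

```text
clock: 3.15
position: [0.4567, -0.2618, 0.1268]
tool_rot: [3.14, -0.0, 1.219]
force: [-0.4, 0.3, 0.6]
grip_width: -0.0004
```

```bash
python3 - <<'E'
from h import *
s=telemetry.observe(); print(s['position'],s['tool_rot'],s['force'])
print(delta(s['position'],s['tool_rot'],(.456,-.261,.071),1.218))
im=cams.grab_frame('scene'); cv2.imwrite('pics/s2.png',cv2.resize(im[205:325,280:420],None,fx=5,fy=5,interpolation=cv2.INTER_CUBIC))
im=cams.grab_frame('wrist'); cv2.imwrite('pics/w2.png',im)
E
```

```text
[ 0.45674551 -0.26179842  0.12684078] [ 3.14041622e+00 -3.56482609e-04  1.21897111e+00] [-0.42267052  0.28331321  0.632298  ]
(array([ 0.003, -0.007,  0.372]), array([ 0.001, -0.   ,  0.001]))
```

View pics/s2.png

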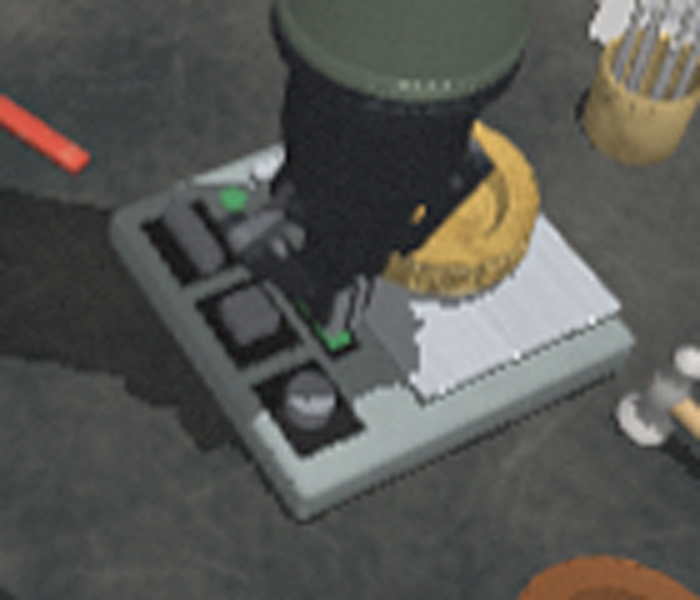

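View pics/w2.png

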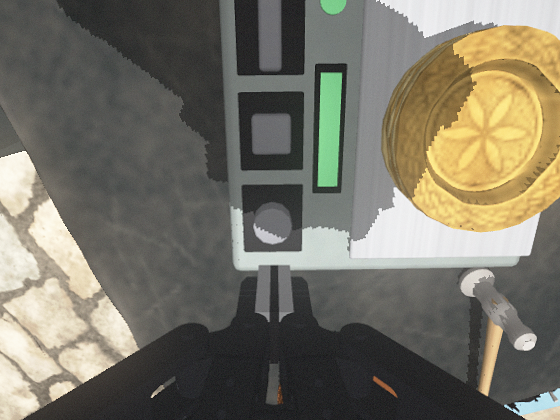

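The finger and key are aligned: finger centre at column 274, key at 273, and nothing is close to the gripper. I'll lower to just above the key.

Request:
{"name": "arm_command", "arguments": {"deltas": [[-1,0,-0.006,0.15,0,0,0],[-1,0,-0.006,0.28,0,0,0],[-1,0,-0.006,0.35,0,0,0],[-1,0,-0.006,0.35,0,0,0],[-1,0,-0.006,0.35,0,0,0]]}}

```text
clock: 3.88
position: [0.4552, -0.2626, 0.0737]
tool_rot: [3.14, 0.0, 1.217]
force: [0.5, 0.3, -0.2]
grip_width: 0.0
```

```bash
python3 - <<'E'
from h import *
s=telemetry.observe(); print(s['position'],s['tool_rot'],s['force'])
im=cams.grab_frame('wrist'); cv2.imwrite('pics/w3.png',cv2.resize(im[150:330,180:380],None,fx=3.3,fy=3.3,interpolation=cv2.INTER_CUBIC))
s=telemetry.observe(); print(s['position'],s['force'])
E
```

```text
[ 0.45518108 -0.26258288  0.07371424] [3.14038771e+00 3.21118831e-06 1.21731016e+00] [ 0.48131465  0.32041317 -0.18349396]
[ 0.45514595 -0.26263431  0.07365567] [ 0.6912324   1.08366018 -0.38342974]
```

View pics/w3.png

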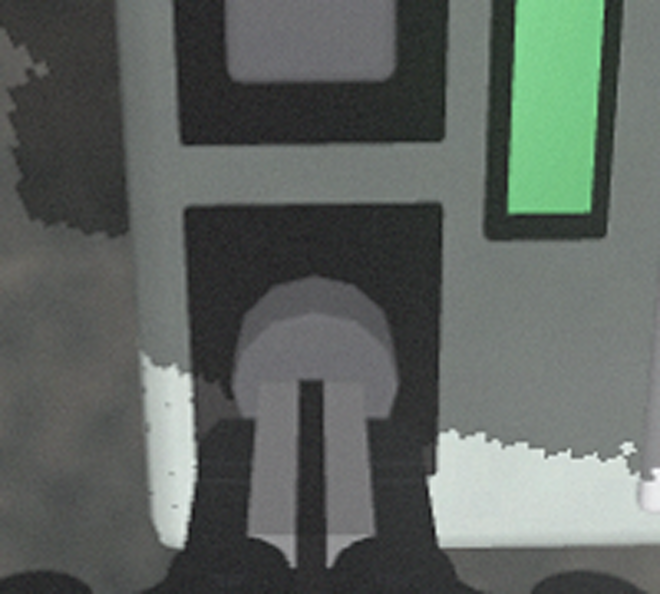

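Request:
{"name": "arm_command", "arguments": {"deltas": [[-1,0.012,0,0.015,0,0,0],[-1,0.012,0,0.03,0,0,0],[-1,0.012,0,0.045,0,0,0],[-1,0.012,0,0.055,0,0,0],[-1,0.012,0,0.065,0,0,0],[-1,0.012,0,0.075,0,0,0]]}}

```text
clock: 4.68
position: [0.4552, -0.2608, 0.0615]
tool_rot: [-3.141, -0.0, 1.217]
force: [-1.0, 1.1, 1.8]
grip_width: -0.0005
```

```bash
python3 - <<'E'
from h import *
s=telemetry.observe(); print(s['position'],s['tool_rot'],s['force'])
E
```

```text
[ 0.45522589 -0.26082394  0.06147817] [-3.14149208e+00 -9.21817606e-06  1.21696367e+00] [-1.04190734  1.05199494  1.82228302]
```

Request:
{"name": "arm_command", "arguments": {"deltas": [[-1,0,0,0.01,0,0,0],[-1,0,0,0.02,0,0,0],[-1,0,0,0.03,0,0,0],[-1,0,0,0.036,0,0,0],[-1,0,0,0.036,0,0,0],[-1,0,0,0.036,0,0,0]]}}

```text
clock: 5.42
position: [0.4553, -0.2608, 0.0562]
tool_rot: [-3.142, 0.0, 1.217]
force: [-2.3, 0.2, 4.6]
grip_width: -0.0004
```

```bash
python3 - <<'E'
from h import *
s=telemetry.observe(); print(s['position'],s['force'])
im=cams.grab_frame('wrist'); cv2.imwrite('pics/w4.png',cv2.resize(im[150:330,180:380],None,fx=3.3,fy=3.3,interpolation=cv2.INTER_CUBIC))
s=telemetry.observe(); print(s['position'],s['force'])
E
```

```text
[ 0.45526046 -0.26082532  0.05618749] [-2.27783329  0.23900262  4.5503779 ]
[ 0.45528323 -0.26082931  0.05620226] [-1.30794249 -0.03815823  4.49961631]
```

View pics/w4.png

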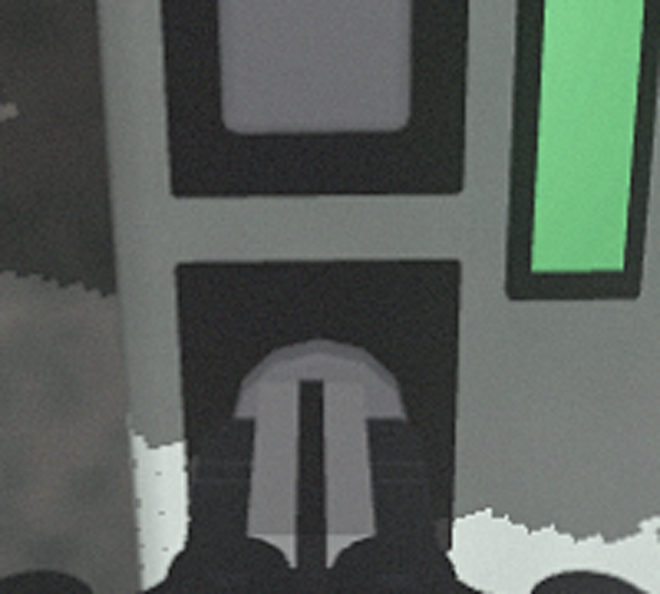

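The key is clearly in, at 4.5 N, and only a sliver of its side still shows. I'll add 1 mm for margin, finish the hold, then come up.

Request:
{"name": "arm_command", "arguments": {"deltas": [[-1,0,0,0.007,0,0,0],[-1,0,0,0.007,0,0,0],[-1,0,0,0.007,0,0,0],[-1,0,0,0.007,0,0,0],[-1,0,0,0.007,0,0,0],[-1,0,0,0.007,0,0,0],[-1,0,0,0.007,0,0,0],[-1,0,0,0.007,0,0,0]]}}

```text
clock: 6.48
position: [0.4553, -0.2608, 0.0552]
tool_rot: [3.142, 0.0, 1.217]
force: [-1.5, 0.3, 5.7]
grip_width: 0.0003
```

Request:
{"name": "arm_command", "arguments": {"deltas": [[-1,0,0,0,0,0,0],[-1,0,0,0,0,0,0],[-1,0,0,0,0,0,0],[-1,0,0,0,0,0,0],[-1,0,0,0,0,0,0]]}}

```text
clock: 7.1
position: [0.4553, -0.2608, 0.0552]
tool_rot: [-3.142, 0.0, 1.217]
force: [-1.8, 0.1, 5.9]
grip_width: -0.0001
```

Request:
{"name": "arm_command", "arguments": {"deltas": [[-1,0,0,-0.025,0,0,0],[-1,0,0,-0.06,0,0,0],[-1,0,0,-0.12,0,0,0],[-1,0,0,-0.3,0,0,0],[-1,0,0,-0.6,0,0,0],[-1,0,0,-0.9,0,0,0],[-1,0,0,-0.9,0,0,0]]}}

```text
clock: 7.98
position: [0.4566, -0.2614, 0.1933]
tool_rot: [3.136, -0.0, 1.217]
force: [-0.2, 0.8, 0.1]
grip_width: 0.0
```

Request:
{"name": "arm_command", "arguments": {"deltas": [[-1,0.4,0,-0.3,0,0,0],[-1,0.8,-0.3,-0.3,0,0,0],[-1,0.8,-0.3,-0.3,0,0,0],[-1,0.8,-0.3,-0.3,0,0,0]]}}

```text
clock: 8.48
position: [0.4546, -0.131, 0.2352]
tool_rot: [-3.141, -0.001, 1.22]
force: [0.4, -1.0, 0.7]
grip_width: 0.0002
```

```bash
python3 - <<'E'
from h import *
s=telemetry.observe(); print(s['clock'],s['position'],s['force'])
c=cams.get_calibration('wrist'); im=cams.grab_frame('wrist'); cv2.imwrite('pics/w5.png',im); print(proj(c,[.456,-.261,.048]))
im=cams.grab_frame('scene'); cv2.imwrite('pics/s5.png',cv2.resize(im[100:340,150:470],None,fx=2.4,fy=2.4,interpolation=cv2.INTER_CUBIC))
E
```

```text
8.475 [ 0.45456362 -0.13098234  0.2351635 ] [ 0.36441188 -0.9770357   0.65272325]
[320.4054144  299.81812678]
```

View pics/w5.png

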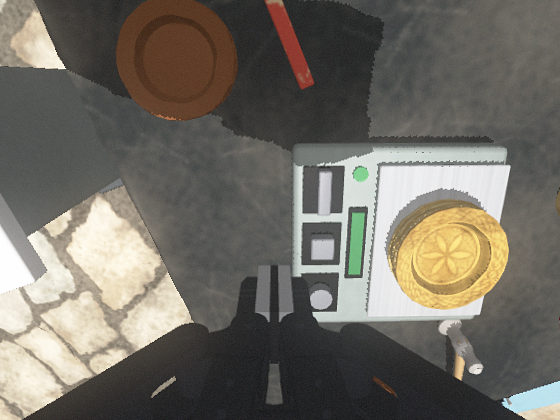

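View pics/s5.png

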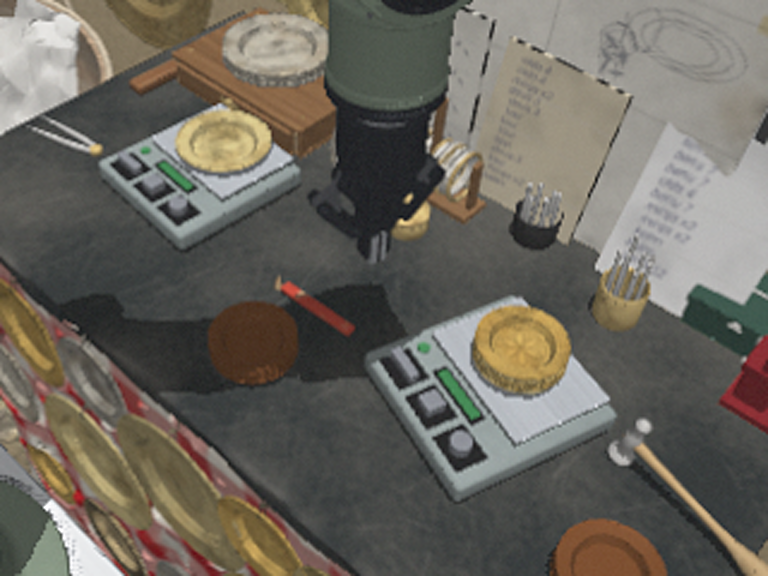

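The key is back up, the other keys are up, and the plates are in place. One quick check that the scale didn't shift, then I hand in.

```bash
python3 - <<'E'
from h import *
from workcell import job
a=cv2.imread('pics/scene0.png'); b=cams.grab_frame('scene')
sl=(slice(255,312),slice(300,415))
A,B=[np.float32(cv2.cvtColor(i[sl],cv2.COLOR_BGR2GRAY)) for i in(a,b)]
print(cv2.phaseCorrelate(A,B,cv2.createHanningWindow(A.shape[::-1],cv2.CV_32F)), np.abs(A-B).mean())
s=telemetry.observe(); print(s['clock'],s['qd'].round(3),s['force'])
print(job.job_done())
E
```

```text
((-0.021895026057826783, -0.02913478335541697), 0.9786294929186503) 8.848513
8.625 [ 0.009  0.006  0.001 -0.001 -0.     0.001 -0.004] [ 0.23222631  0.08385284 -0.6241656 ]
the job is handed in; nothing more can be done
None
```

I zeroed the right-hand scale, the one carrying the tied stack, and handed the job in at about 8.6 s. With the gripper shut, I pressed its round key gently down by about 9 mm. I held it down for about 2 s (roughly 5.1 to 7.2 s on the clock), then let it up and drew the hand well clear.

- **Press force:** the wrist read 4.5 N at first and 5.7–5.9 N at the end of the hold. The two depth estimates differed: 4.5 N on the given spring means about 7 mm, while the tip height gave about 8 mm. I went 1 mm deeper for margin. The final 5.7–5.9 N fits the spring at 9–10 mm.
- **After release:** the pictures show the round key back up, the other keys up, and the plates and everything else in view where they were.
- **Scale position:** comparing scene pictures from before and after showed the target scale moved less than 0.05 px.
- **Contact:** the remaining force reading was only sensor noise, so the robot was touching nothing.

No check failed.

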